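# Count out tow bars for a toy-shop customer

### The arm

A 6-joint arm with a two-finger parallel gripper is mounted at the origin on the work surface. World frame = base frame: x ahead of the robot, y to its left, z up, the work surface at z = 0. Lengths are in mm, angles in rad, forces in N, time in s.
With the tool pointing down it reaches from about 350 to 975 mm from the base axis. Payload 4.9 kg.
Tool frame: the origin (TCP) lies between the finger pads; the fingertips stand 17 mm ahead of it and the grasp point (between the pads) lies 2 mm behind it (bot.tcp_to_tips is the distance from the TCP to the fingertips, in mm); z points along the fingers, y is the line along which they close (so a half turn about z gives the same grasp; the last joint's range is limited). The gripper opens to 85 mm and grips with 20 to 120 N. Pads are 22 mm wide; open, the fingers measure 114 mm over their backs; the gripper's body (76 mm by 85 mm) begins 54 mm behind the grasp point. The pads swing forward as they close: fully open they stand 13 mm farther back than shut.
Start: joints at [-1.39, 0.053, 1.613, -0, 1.476, -0.119], TCP at [184.576, -597.104, 248.304] pointing down, gripper open.
Joint ranges: [-3.01, 3.01], [-1.01, 2.22], [0.06, 2.58], [-1.02, 4.17], [0.09, 2.62], [-3.14, 3.14]. Speed limits (rad/s): [2.57, 2.57, 3.14, 3.14, 3.14, 3.14].

### API

Orientations are given as a rotation vector (axis times angle).
In Python, from workcell import bot, hand, planner, viewer, order gives the robot as it stands. The module is installed in compiled form; this text tells all that it offers. Calls block until the motion is done:
- bot.move_pose(position, orientation): joint-space move of the TCP to a pose.
- bot.line_to(position, vel=150, orientation=None, max_force=None): straight line of the TCP; orientation=None keeps the orientation; vel is the mean speed in mm/s. With max_force (N) it stops when the force on the tool has changed by that much, and returns True; else False.
- bot.set_joints(angles): joint-space move.
- hand.grip(opening, grasp_force=None): finger opening in mm; grasp_force is the grip in N (None keeps the last); returns when the fingers have stopped.
- bot.dwell(seconds).
- planner.ik(position, orientation): joint angles nearest the present ones, or None.
- bot.read_state(): the state.
- viewer.read_camera(name): name is "side" or "top"; returns the picture (384x512x3 uint8, red, green, blue); there is no depth.
- viewer.get_calibration(name): a dict with "vertical_fov" (degrees; the focal length in pixels is half the picture's height over the tangent of half this angle, whatever the lens; pixels are square), "cx", "cy" (the principal point, pixels), "world_to_cam" (4x4, takes a point from world to camera coordinates). Camera axes: x right, y down, z forward; pixel columns grow to the right and rows downward; lengths in mm; the calibration is good to about 2 mm. A picture is of the moment at which its call begins. get_calibration takes no time and is no camera call.
A pose or a line that the arm cannot do raises bot.MotionError and nothing moves.
- order.close_job(): hands the job in; it is judged then, once.
The state is a dict: "clock": time; "q": joint angles; "joint_vel": joint speeds; "joint_torque": joint torques, N m; "tcp_pos": TCP position; "tool_rot": TCP orientation; "force": force on the tool from outside, world axes, zero at the start; "ft_torque": the same for the moment, N m; "opening": finger opening in mm; "gripper_force": force on a finger pad.
Only numpy, scipy, OpenCV 4.12 (cv2) and the standard library are available. Lean on these libraries where they do the work, as an engineer would, in place of code of your own. Each camera call takes 0.05 s, during which the arm holds its last target. There are 200 camera calls.

### The job

Press the zero key of the counting scale (round, left) while its pan is empty, then find every T-shaped tow bar in the crate of mixed spares and lay them all on the pan; with all of them there press the count key (square, middle), then the print key (oblong, right), one key at a time. Then move every T bar from the pan into the customer's cardboard carton, leaving the carton upright on the counter, all the other spares in the crate, and the toys, can, jar and tape where they stand. Do not press zero with T bars on the pan, nor count or print with the pan empty.

Things in the scene. Friction and masses are not known exactly. Their poses are not given: they have to be found in the camera images.
- scale: Grey counting scale, fixed, 270 x 160 mm and 50 mm high. Origin: centre of its underside on the counter; its x points away from the robot, y to the robot's left, z up. The three keys stand in a row across its front (robot side, 98 mm before the centre); the weighing pan is behind them.
- pan (a point): Centre of the upper face of the steel weighing pan's floor, 54 mm above the counter, 45 mm beyond the scale's centre; axes as the scale's. The pan does not move; it is a flat plate 170 mm (x) by 160 mm (y) without a rim, 4 mm above the scale's top face.
- zero_top (a point): Top centre of the zero key: the round key (24 mm across) at the left end of the row as the robot sees it (+y), standing 12 mm proud, 62 mm above the counter when up. The keys are 52 mm apart.
- count_top (a point): Top centre of the count key: the square key (24 x 24 mm) in the middle of the row, as high as the others.
- print_top (a point): Top centre of the print key: the narrow oblong key (34 mm along x, 16 mm along y) at the right end of the row (-y), as high as the others.
- zero_key (a joint): Spring key; its joint reads 0 m when up and 0.006 m when fully down (needs about 5 N); it counts as pressed beyond 0.004 m and springs back when let go.
- count_key (a joint): Spring key; its joint reads 0 m when up and 0.006 m when fully down (needs about 5 N); it counts as pressed beyond 0.004 m and springs back when let go.
- print_key (a joint): Spring key; its joint reads 0 m when up and 0.006 m when fully down (needs about 5 N); it counts as pressed beyond 0.004 m and springs back when let go.
- crate: Open plank crate of mixed steel spares, fixed, 237 x 237 mm outside, 45 mm high, walls and floor 6 mm thick. Origin: centre of its underside. It stands to one side of the scale (left or right, it varies) and the customer's carton on the other. The spares lie flat on its floor in any order.
- carton: The customer's open cardboard carton, loose, 0.35 kg, 220 mm (its x) by 170 mm (its y), 50 mm high, walls and floor 5 mm thick. Origin: centre of its underside.
- tbar1: A wanted T-shaped tow bar of solid steel, about 60 g, 12 mm thick: a bar 56 mm long of 12 x 12 mm section along its own x, with a crosspiece 30 mm wide (along its y) and 12 mm long (x = 16 to 28 mm) across its +x end. Origin: middle of the bar's 56 mm length, on its underside; z is its upward face (both faces are alike). Three or four T bars are there in a run; an absent one has no pose.
- tbar2: A wanted T-shaped tow bar of solid steel, about 60 g, 12 mm thick: a bar 56 mm long of 12 x 12 mm section along its own x, with a crosspiece 30 mm wide (along its y) and 12 mm long (x = 16 to 28 mm) across its +x end. Origin: middle of the bar's 56 mm length, on its underside; z is its upward face (both faces are alike). As tbar1; may be absent.
- tbar3: A wanted T-shaped tow bar of solid steel, about 60 g, 12 mm thick: a bar 56 mm long of 12 x 12 mm section along its own x, with a crosspiece 30 mm wide (along its y) and 12 mm long (x = 16 to 28 mm) across its +x end. Origin: middle of the bar's 56 mm length, on its underside; z is its upward face (both faces are alike). As tbar1; may be absent.
- tbar4: A wanted T-shaped tow bar of solid steel, about 60 g, 12 mm thick: a bar 56 mm long of 12 x 12 mm section along its own x, with a crosspiece 30 mm wide (along its y) and 12 mm long (x = 16 to 28 mm) across its +x end. Origin: middle of the bar's 56 mm length, on its underside; z is its upward face (both faces are alike). As tbar1; may be absent.
- straight1: Other spare: plain straight steel bar 56 x 12 x 12 mm along its x with no crosspiece. Origin: centre of its underside. Stays in the crate.
- elbow1: Other spare: L-shaped steel bar, 56 mm long and 12 mm thick along its x, with an arm to one side only (+y, reaching 18 mm from the bar's centre line) at its +x end. Origin: middle of the bar's length, on its underside. Stays in the crate.
- wheel: Other spare: dark steel wheel, a disc 36 mm across and 12 mm thick. Origin: centre of its underside. Stays in the crate.
- straight2: Other spare: plain straight steel bar 56 x 12 x 12 mm along its x with no crosspiece. Origin: centre of its underside. Stays in the crate.
- elbow2: Other spare: L-shaped steel bar, 56 mm long and 12 mm thick along its x, with an arm to one side only (+y, reaching 18 mm from the bar's centre line) at its +x end. Origin: middle of the bar's length, on its underside. Stays in the crate.
- tractor: Bystander: toy tractor, about 90 mm long and 70 mm high. Origin: under its middle.
- oilcan: Bystander: small oil can 66 mm across, 110 mm high. Origin: centre of its underside.
- jar: Bystander: glass jar 70 mm across, 90 mm high. Origin: centre of its underside.
- wagon: Bystander: toy wagon 100 mm long, 52 mm high. Origin: under its middle.
- tape: Bystander: roll of tape lying flat beyond the scale, 64 mm across, 25 mm high. Origin: centre of its underside.

How it is judged:
By the outcome, as a careful person would: the job done as asked, in the order asked, and still so for the second after the job is handed in, with the robot touching nothing.
Of tbar1, tbar2, tbar3, tbar4 only 3 to 4 are there at a start; the rules pass over those that are not, and their reading is None.
At some moment in a run one of carton may be knocked a few centimetres aside while the robot is not near it.
Once in a run the grip may slacken for a moment while it holds something.
It also fails if it takes over 210 s, if anything falls off the work surface, if the arm or the gripper's body presses on something with over 40 N, if the wrist force passes 120 N, or if a joint passes its speed limit or range.

## Working session

There is one attempt and no reset: what is moved stays moved. The work goes in short steps, each a Python script; the robot and the scene stay as the last script left them, time stands still between calls to the robot, and variables do not carry over. Pictures are saved under pics/ and viewed, at most 14 in all, crops included, and the job is handed in when it is done.

```bash
mkdir -p pics; python3 - <<'E'
from workcell import bot, hand, planner, viewer, order
import cv2
for n in("top","side"):
    im=viewer.read_camera(n); cv2.imwrite(f"pics/{n}0.png",cv2.resize(im[:,:,::-1],(800,600),interpolation=cv2.INTER_CUBIC))
    cv2.imwrite(f"{n}0_raw.png",im[:,:,::-1])
    c=viewer.get_calibration(n); print(c)
print(bot.read_state())
E
```

```text
{'vertical_fov': 51.42135984699887, 'cx': 256.8087906062996, 'cy': 196.09072896501067, 'world_to_cam': array([[-2.25095160e-02, -9.99441462e-01,  2.46999289e-02,
         1.28468272e+01],
       [-9.93388691e-01,  1.95776333e-02, -1.13117746e-01,
         6.08473556e+02],
       [ 1.12570999e-01, -2.70828558e-02, -9.93274529e-01,
         9.48779163e+02],
       [ 0.00000000e+00,  0.00000000e+00,  0.00000000e+00,
         1.00000000e+00]])}
{'vertical_fov': 47.27776732435619, 'cx': 257.4758599469612, 'cy': 193.12500330120278, 'world_to_cam': array([[-7.38369388e-01, -6.74350492e-01,  7.87787535e-03,
         4.41680949e+02],
       [-5.09707520e-01,  5.50371002e-01, -6.61279066e-01,
         3.44589503e+02],
       [ 4.41598109e-01, -4.92283632e-01, -7.50098617e-01,
         7.79574010e+02],
       [ 0.00000000e+00,  0.00000000e+00,  0.00000000e+00,
         1.00000000e+00]])}
{'clock': 0.1, 'q': array([-1.38997592e+00,  5.32835768e-02,  1.61418157e+00,  1.31795083e-05,
        1.47601627e+00, -1.19030556e-01]), 'joint_vel': array([ 0.00050547, -0.00062518, -0.0016039 ,  0.00047438, -0.00177242,
        0.00043031]), 'joint_torque': array([ 7.92217052e-04, -3.94905245e+01, -3.71360850e+01, -6.42289955e-07,
        3.95221316e-03, -8.95934420e-06]), 'tcp_pos': array([ 184.49766249, -596.57610944,  247.17557858]), 'tool_rot': array([-3.10448414e+00, -4.68958264e-01,  7.10060409e-05]), 'force': array([ 0.18915601, -0.45548505, -0.30038112]), 'ft_torque': array([-0.02981094, -0.04223639,  0.0284728 ]), 'gripper_force': 0.0, 'opening': 85.63528311092234}
```

View pics/top0.png

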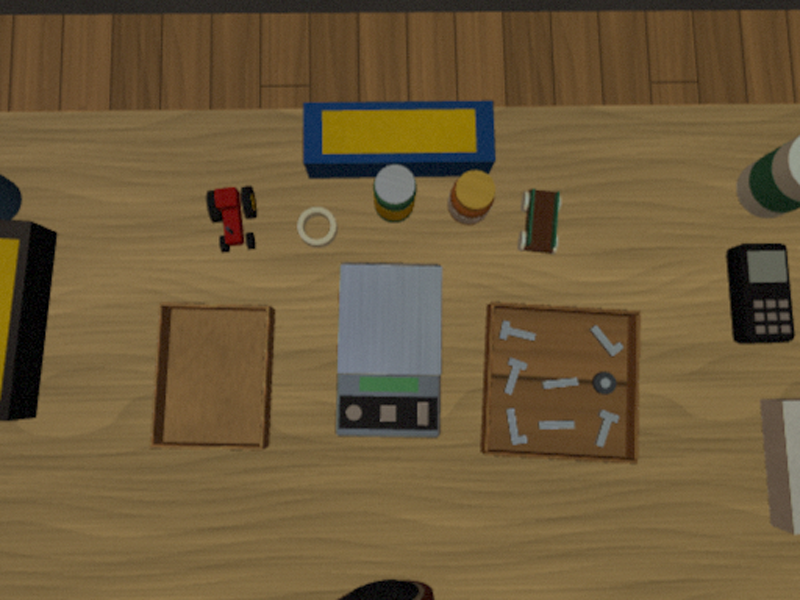

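View pics/side0.png

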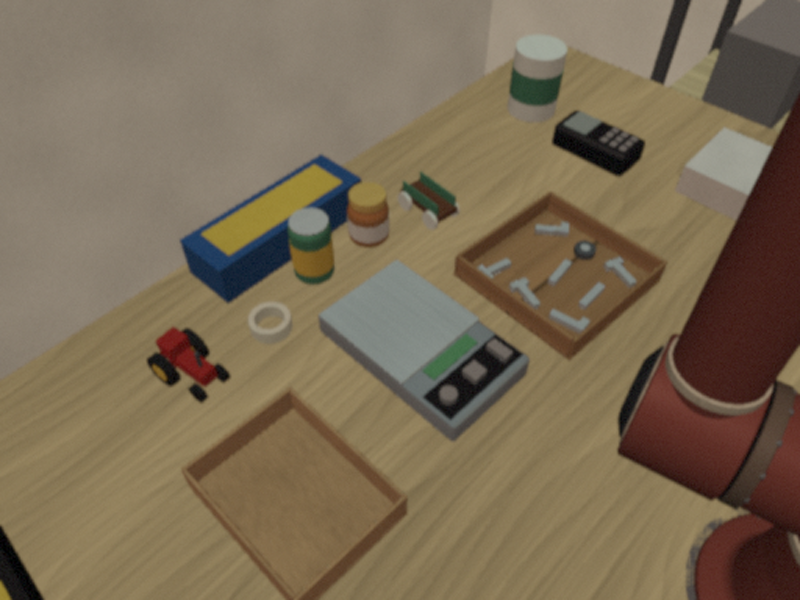

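The top view (800x600) shows the crate on the right, with T shapes at about (517,331), (515,376) and (607,428) and elbows at (516,428) and (607,340). It also shows straights at (560,383) and (556,425), and the wheel at (604,383). The scale is at (389,350) and the carton is on the left at (213,375). I'll segment next and check the shapes on a rectified crop.

```bash
cat > h.py <<'E'
import numpy as np, cv2
from scipy.spatial.transform import Rotation as R
from workcell import bot, hand, planner, viewer, order
def cam(n):
    c=viewer.get_calibration(n); f=192/np.tan(np.radians(c["vertical_fov"]/2))
    return f,c["cx"],c["cy"],c["world_to_cam"]
def ray(n,px,z):
    f,cx,cy,T=cam(n); px=np.atleast_2d(px).astype(float)
    d=np.c_[(px[:,0]-cx)/f,(px[:,1]-cy)/f,np.ones(len(px))]@T[:3,:3]
    o=-T[:3,:3].T@T[:3,3]
    return (o+d*((z-o[2])/d[:,2])[:,None])
def proj(n,P):
    f,cx,cy,T=cam(n); p=np.atleast_2d(P)@T[:3,:3].T+T[:3,3]
    return np.c_[f*p[:,0]/p[:,2]+cx,f*p[:,1]/p[:,2]+cy]
def rect(im,n,x0,x1,y0,y1,z,s):
    """rectified patch, s px/mm; row 0 = x1 (far), col 0 = y1 (left)"""
    W,H=int((y1-y0)*s),int((x1-x0)*s)
    src=proj(n,[[x1,y1,z],[x1,y0,z],[x0,y0,z],[x0,y1,z]]).astype(np.float32)
    M=cv2.getPerspectiveTransform(src,np.float32([[0,0],[W,0],[W,H],[0,H]]))
    return cv2.warpPerspective(im,M,(W,H),flags=cv2.INTER_CUBIC)
def rot(yaw):
    """tool down, tool y (closing line) at angle yaw from world x"""
    y=np.array([np.cos(yaw),np.sin(yaw),0]);z=np.array([0,0,-1.]);x=np.cross(y,z)
    return R.from_matrix(np.c_[x,y,z]).as_rotvec()
def clip_line(p,**k): return bot.line_to(list(map(float,p)),**k)
E
python3 - <<'E'
from h import *
im=cv2.imread("top0_raw.png")
s=512/800
print("crate rim",ray("top",np.array([[487,304],[640,311],[636,462],[483,454]])*s,45).round(1))
print("carton rim",ray("top",np.array([[162,304],[273,305],[269,447],[153,447]])*s,50).round(1))
print("pan",ray("top",np.array([[340,264],[441,264],[441,374],[338,374]])*s,54).round(1))
print("keys",ray("top",np.array([[354,412],[388,413],[423,413]])*s,62).round(1))
c=ray("top",np.array([[487,304],[640,311],[636,462],[483,454]])*s,45).mean(0);print(c)
p=rect(im,"top",c[0]-115,c[0]+115,c[1]-115,c[1]+115,18,3)
hsv=cv2.cvtColor(p,cv2.COLOR_BGR2HSV)
m=((hsv[...,1]<75)&(hsv[...,2]>90)).astype(np.uint8)*255
m=cv2.morphologyEx(m,cv2.MORPH_OPEN,np.ones((5,5)))
cs,_=cv2.findContours(m,cv2.RETR_EXTERNAL,cv2.CHAIN_APPROX_NONE)
v=p.copy()
for k in cs:
    a=cv2.contourArea(k)/9
    if a<200: continue
    (u,w),sz,an=cv2.minAreaRect(k); cv2.drawContours(v,[k],-1,(0,0,255),1)
    cv2.putText(v,f"{c[0]+115-w/3:.0f},{c[1]+115-u/3:.0f}",(int(u)-30,int(w)-30),0,.45,(0,255,255),1)
    print(f"x {c[0]+115-w/3:.1f} y {c[1]+115-u/3:.1f} size {sz[0]/3:.1f} {sz[1]/3:.1f} an {an:.1f} area {a:.0f}")
cv2.imwrite("pics/crate1.png",v[:600])
print(v.shape)
E
```

```text
crate rim [[ 608.5 -134.1   45. ]
 [ 592.7 -375.5   45. ]
 [ 360.5 -353.9   45. ]
 [ 378.5 -119.2   45. ]]
carton rim [[617.8 368.5  50. ]
 [612.9 198.6  50. ]
 [397.7 204.4  50. ]
 [402.1 377.5  50. ]]
pan [[674.6  94.3  54. ]
 [671.7 -63.   54. ]
 [501.1 -57.9  54. ]
 [504.6  99.3  54. ]]
keys [[447.3  75.3  62. ]
 [444.6  24.3  62. ]
 [443.4 -28.3  62. ]]
[ 485.06107161 -245.68245024   45.        ]
x 418.4 y -240.8 size 14.0 57.0 an 90.0 area 733
x 409.4 y -317.7 size 31.3 57.7 an 21.6 area 924
x 418.3 y -177.4 size 58.3 26.5 an 82.6 area 900
x 483.8 y -250.4 size 14.4 57.5 an 85.0 area 695
x 496.1 y -173.9 size 31.1 57.6 an 25.3 area 940
x 553.7 y -329.8 size 57.6 25.4 an 53.9 area 844
x 564.9 y -185.8 size 57.6 31.5 an 14.0 area 944
(690, 690, 3)
```

View pics/crate1.png

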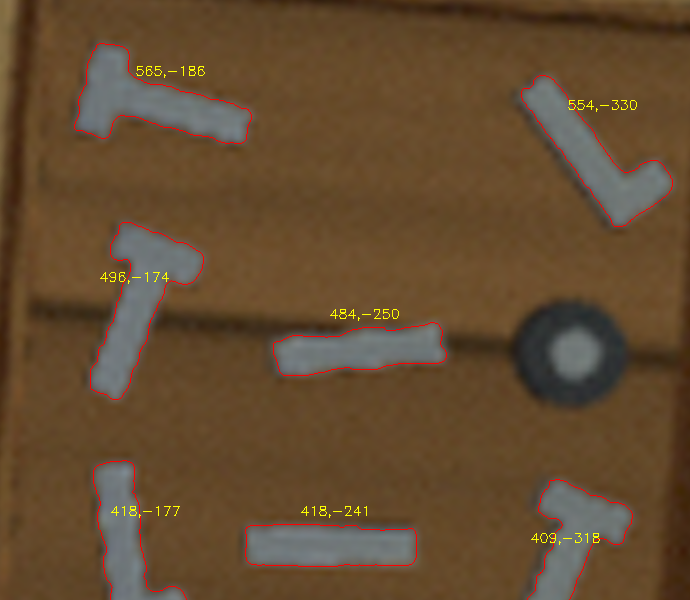

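The crop confirms three T bars (565,-186), (496,-174) and (409,-318), two elbows, two straights and the wheel. Next I'll refine the angles with PCA and press zero.

```bash
cat >> h.py <<'E'
def tees(im,x0,x1,y0,y1,z,s=3,smax=75,vmin=90):
    """grey blobs in a patch at height z: (x,y,dir rad,w,h,area); dir points to the heavy (crosspiece) end"""
    p=rect(im,"top",x0,x1,y0,y1,z,s); hsv=cv2.cvtColor(p,cv2.COLOR_BGR2HSV)
    m=((hsv[...,1]<smax)&(hsv[...,2]>vmin)).astype(np.uint8)
    m=cv2.morphologyEx(m,cv2.MORPH_OPEN,np.ones((5,5)))
    n,lab,st,_=cv2.connectedComponentsWithStats(m); out=[]
    for i in range(1,n):
        if not 200<st[i,4]/s**2<3000: continue
        v,u=np.nonzero(lab==i); P=np.c_[x1-v/s,y1-u/s]; c=P.mean(0)
        e=np.linalg.eigh(np.cov((P-c).T))[1]; a=e[:,1]; t=(P-c)@a; w=(P-c)@e[:,0]
        if t.max()>-t.min(): a=-a;t=-t          # centroid lies nearer the crosspiece
        mid=c+a*(t.max()+t.min())/2
        out.append((mid[0],mid[1],np.arctan2(a[1],a[0]),np.ptp(t),np.ptp(w),st[i,4]/s**2))
    return out
def snap():
    return viewer.read_camera("top")[:,:,::-1].copy()
def yawrot(p,yaw):
    """orientation of the two equivalent ones with the last joint nearer the present"""
    q0=bot.read_state()["q"]; best=None
    for y in(yaw,yaw+np.pi):
        r=rot(y); q=planner.ik(list(map(float,p)),r)
        if q is not None and abs(q[5])<2.9:
            d=np.abs(np.array(q)-q0).max()
            if best is None or d<best[0]: best=(d,r,y)
    return best[1],best[2]
def press(x,y,yaw):
    hand.grip(0)
    r,_=yawrot((x,y,120),yaw); bot.move_pose([x,y,120],r)
    clip_line((x,y,84),vel=100)
    hit=clip_line((x,y,72),vel=15,max_force=18); s=bot.read_state()
    print("press",hit,s["tcp_pos"].round(1),s["force"].round(1))
    bot.dwell(.3); clip_line((x,y,130),vel=80); print("t",bot.read_state()["clock"])
E
python3 - <<'E'
from h import *
for t in tees(cv2.imread("top0_raw.png"),370,600,-360,-130,18): print(np.round(t,1),np.degrees(t[2]).round(1))
print(bot.tcp_to_tips)
bot.line_to([184.6,-597,248],vel=150)
press(447,75.3,np.pi/2)
E
```

```text
[ 564.7 -185.7    1.3   57.7   31.4  969.9] 75.1
[ 550.6 -326.6   -2.4   58.9   25.9  865.6] -135.1
[ 4.951e+02 -1.752e+02 -4.000e-01  5.770e+01  3.140e+01  9.660e+02] -20.5
[ 483.5 -250.4   -1.5   57.5   14.5  716.6] -84.9
[ 416.9 -173.4   -2.9   60.1   26.2  925.7] -164.2
[ 4.094e+02 -3.175e+02 -4.000e-01  5.780e+01  3.130e+01  9.504e+02] -22.3
[ 418.2 -240.9    1.6   57.    14.3  756.4] 89.1
17.0
press False [447.5  75.3  73.5] [-3.9 -0.1 11. ]
t 6.3417
```

```bash
cat >> h.py <<'E'
def pick(x,y,d,z,opening=30,hi=140):
    """grip the stem of a T lying with direction d at TCP height z; returns tool yaw minus d"""
    r,yw=yawrot((x,y,hi),d+np.pi/2); hand.grip(opening)
    bot.move_pose([float(x),float(y),hi],r)
    clip_line((x,y,z+30),vel=200)
    hit=clip_line((x,y,z),vel=50,max_force=15); s=bot.read_state()
    if hit: clip_line((x,y,s["tcp_pos"][2]+2),vel=40)
    hand.grip(0,60); a=bot.read_state()
    clip_line((x,y,hi),vel=200); b=bot.read_state()
    print("pick hit",hit,"z %.1f op %.1f -> %.1f t %.1f"%(a["tcp_pos"][2],a["opening"],b["opening"],b["clock"]))
    return yw-d, b["opening"]>8
def place(x,y,d,z,rel,opening=28,hi=140):
    r,_=yawrot((x,y,hi),d+rel); bot.move_pose([float(x),float(y),hi],r)
    held=bot.read_state()["opening"]
    clip_line((x,y,z+15),vel=200); hit=clip_line((x,y,z),vel=40,max_force=10)
    s=bot.read_state(); hand.grip(opening); clip_line((x,y,hi),vel=250)
    print("place held %.1f z %.1f hit %s t %.1f"%(held,s["tcp_pos"][2],hit,bot.read_state()["clock"]))
    return held>8
E
python3 - <<'E'
from h import *
rel,ok=pick(564.7,-185.7,np.radians(75.1),26)
if ok: place(588,-31,np.radians(88),75,rel)   # stems along y? checked below
im=snap(); cv2.imwrite("pics/t1.png",cv2.resize(im,(800,600)))
for t in tees(im,500,675,-62,98,66,vmin=170): print(np.round(t,2))
E
```

```text
pick hit False z 26.7 op 10.0 -> 9.8 t 10.3
place held 9.7 z 75.0 hit False t 12.7
```

View pics/t1.png

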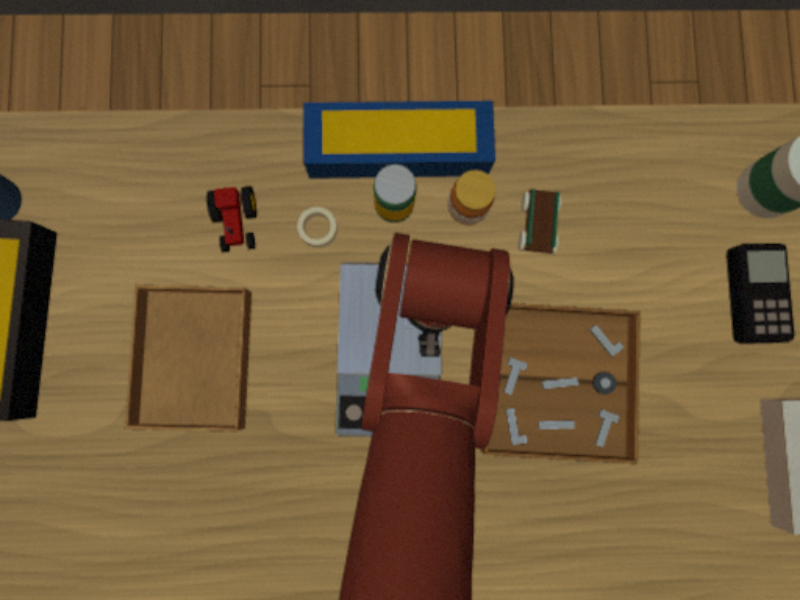

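T1 is placed. The arm hides it in this view, but the hold reading was good throughout. The carton has already been knocked and now sits at about (190,357). On to T2 and T3.

```bash
python3 - <<'E'
from h import *
im=snap()
for g,pl in (((495.5,-174.8),(545,60)),((409.4,-317.6),(625,58))):
    c=[t for t in tees(snap(),g[0]-40,g[0]+40,g[1]-40,g[1]+40,18) if abs(t[4]-31.3)<2]
    print(np.round(c,2))
    t=min(c,key=lambda t:np.hypot(t[0]-g[0],t[1]-g[1])) if c else (*g,np.radians(-21))
    rel,ok=pick(t[0],t[1],t[2],26)
    if not ok: break
    if not place(*pl,np.radians(-2),75,rel): break
bot.move_pose([400,-150,250],rot(np.pi/2))
im=snap(); cv2.imwrite("t2_raw.png",im)
cv2.imwrite("pics/t2.png",cv2.resize(im[150:310,80:430],(800,366),interpolation=cv2.INTER_CUBIC))
E
```

```text
[[ 4.9517e+02 -1.7502e+02 -3.6000e-01  5.7890e+01  3.1440e+01  9.9656e+02]]
pick hit False z 26.6 op 10.1 -> 9.6 t 16.7
place held 9.7 z 75.0 hit False t 19.3
[[ 4.0967e+02 -3.1713e+02 -3.9000e-01  5.7610e+01  3.2730e+01  9.9444e+02]]
pick hit False z 26.6 op 10.1 -> 10.0 t 23.4
place held 10.1 z 75.0 hit False t 26.7
```

View pics/t2.png

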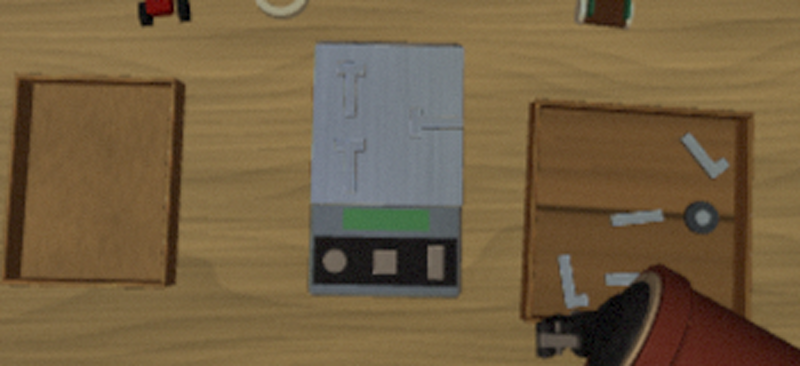

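All three T bars lie on the pan, at crop positions (350,90), (350,165) and (435,127). Next I'll press count, then print.

```bash
python3 - <<'E'
from h import *
press(444.9,24,np.pi/2)
bot.dwell(.3)
press(443.2,-28.3,np.pi/2)
bot.move_pose([400,-150,250],rot(np.pi/2))
im=snap(); cv2.imwrite("t3_raw.png",im)
p=rect(im,"top",495,680,-70,105,66,3.2)
print(p.shape); cv2.imwrite("pics/pan.png",p)
k=rect(im,"top",370,670,150,480,50,1.8); cv2.imwrite("pics/carton.png",k)
cv2.imwrite("pics/both.png",np.hstack([cv2.resize(k[:540],(400,int(400*k.shape[0]/k.shape[1]))),cv2.resize(p,(400,int(400*k.shape[0]/k.shape[1])))]))
E
```

```text
press False [445.4  24.   73.5] [-4.5  0.8 10.7]
t 31.85
press False [443.7 -28.4  73.5] [-3.9  1.   9.6]
t 35.325
(592, 560, 3)
```

View pics/pan.png

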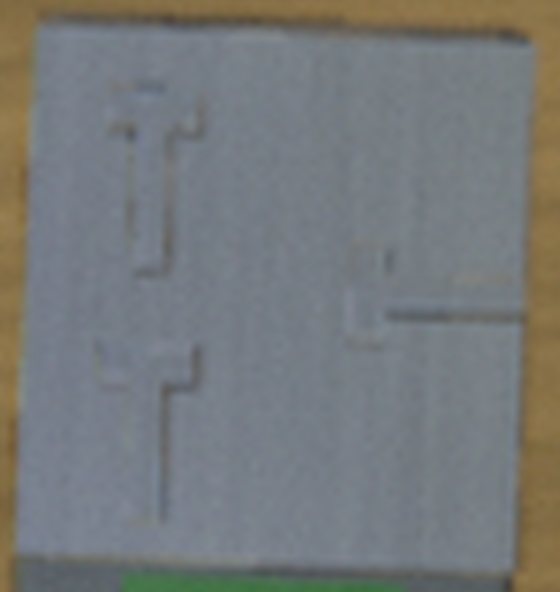

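View pics/carton.png

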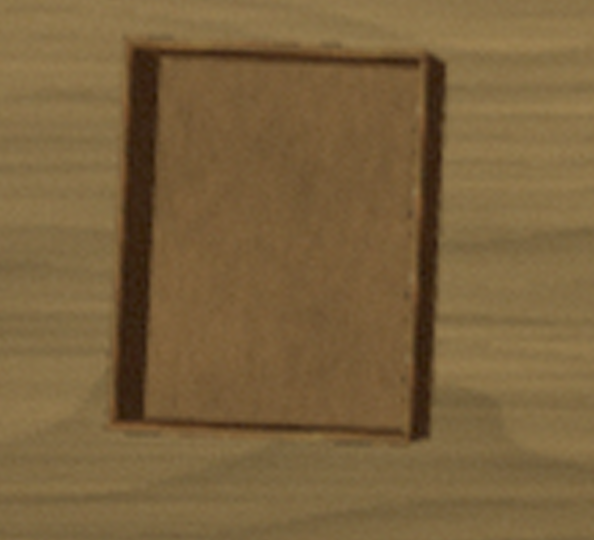

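Both keys are pressed. In the pan crop the bars sit where I placed them: (624,58), (545,58) and (586,-31). The carton rim corners in its crop, (128,42), (427,52), (410,438) and (110,428), put its centre near (537,331) with yaw about -2.7°. Next I'll transfer the bars.

```bash
python3 - <<'E'
from h import *
for g,d,pl in (((624.6,58),-2,(592,328)),((545,59),-2,(537,331)),((587,-31),88,(482,333))):
    rel,ok=pick(*g,np.radians(d),74)
    if not ok: break
    if not place(*pl,np.radians(87),27.5,rel): break
bot.move_pose([400,-150,250],rot(np.pi/2))
im=snap(); cv2.imwrite("t4_raw.png",im)
cv2.imwrite("pics/t4.png",cv2.resize(im[110:310,80:430],(800,457),interpolation=cv2.INTER_CUBIC))
E
```

```text
pick hit False z 74.7 op 9.9 -> 10.1 t 39.6
place held 9.7 z 27.2 hit False t 42.8
pick hit False z 74.7 op 9.7 -> 9.6 t 45.9
place held 9.9 z 27.3 hit False t 49.0
pick hit False z 74.7 op 9.8 -> 9.7 t 53.3
place held 10.0 z 27.3 hit False t 56.8
```

View pics/t4.png

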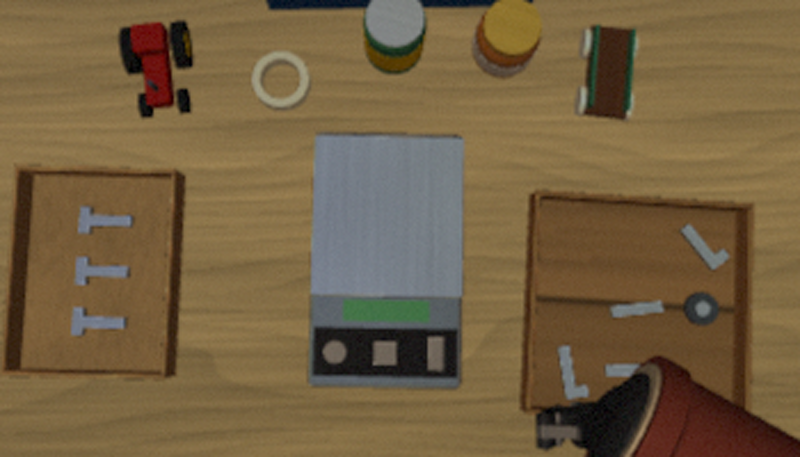

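All three T bars lie in the carton, at crop positions (105,220), (103,270) and (97,322). The pan is empty, and the other spares and bystanders have not moved.

```bash
python3 -c "
from h import *
print(order.close_job())"
```

```text
the job is handed in; nothing more can be done
None
```

I pressed zero with the pan empty, laid all three T bars on it, pressed count then print, moved the bars into the upright carton, and handed the job in at about 57 s on the robot's clock; no verdict came back.

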